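Tuck the splash strip under the drain tray's lapped flap and hold it down

ROBOT

A 7-joint arm with a two-finger parallel gripper is mounted at the origin on a cart in front of the work surface, level with it; the furniture and walls round the work are solid. World frame = base frame: x ahead of the robot, y to its left, z up, the work surface at z = 0. Lengths are in m, angles in rad, forces in N, time in s.
With the tool pointing down it reaches from about 0.35 to 0.9 m from the base axis. Payload 8.1 kg.
Tool frame: the origin (TCP) lies at the very end of the fingers, on their centre line; the grasp point (between the pads) lies 19 mm behind it (arm.tcp_to_grasp is the z of the grasp point in the tool frame, in m); z points along the fingers, y is the line along which they close (so a half turn about z gives the same grasp; the last joint's range is limited). The gripper opens to 92 mm and grips with 3 to 60 N. Pads are 19 mm wide; open, the fingers measure 130 mm over their backs; the gripper's body (75 mm by 190 mm) begins 47 mm behind the grasp point.
Start: joints at [1.181, 0.434, 0.025, 1.573, -0.012, 1.134, -0.075], TCP at [0.177, -0.599, 0.227] pointing down, gripper open.
Joint ranges: [-2.62, 2.62], [-0.44, 2.09], [-1.27, 1.32], [0.08, 2.57], [-1.32, 4.46], [0.12, 2], [-2.74, 2.74]. Speed limits (rad/s): [2.22, 2.22, 3.01, 3.01, 3.14, 3.14, 3.14].

INTERFACE

Orientations are given as a rotation vector (axis times angle).
In Python, from cell import readout, vision, sign_off, arm gives the robot as it stands. The module is installed in compiled form; this text tells all that it offers.
- The arm moves only by the shell command python3 -m creep 'ROWS' [FORCE]. ROWS is JSON, a list of rows, each a list of 5 numbers: the shift along the tool's x, y, z in units of 4 cm (1.0 is 4 cm), then the turn about the tool's z in units of 4 degrees (1.0 is 4 degrees), then the opening, from 0 (shut) to 1 (fully open). A call has 1 to 12 rows; each row shifts and turns the commanded pose from where the row before left it, along the tool's axes as they then stand; what a row does not reach is not made up. A row lasts 1/8 s, in which the tool goes at most 62.5 mm and 10.7 degrees, less where a joint would pass 70% of its speed; a pose out of reach is approached as far as the arm can. A call with a number of a shift or a turn outside -1 to 1 is refused whole. A call with a gripper value outside its range is refused whole. The fingers move at their own pace and stop on an object; FORCE is the grip in N (left out, the last holds). Time passes only in rows, so rows that do not move let the fingers close. It gives the time, the measured TCP pose, the force, the opening and the grip force at its end, in the units of the state.
- readout.observe(): the state, without advancing time (a new reading comes with each control period).
- vision.get_image(name): name is "scene" or "top"; returns a dict with "pixels" (384x512x3 uint8, blue, green, red), "z_map" (384x512 float32, m along the optical axis (not along the pixel's ray), 0 where there is no reading), "camera_matrix" (3x3 intrinsics, pixels), "k1" (the pictures are not rectified: a ray, as slopes to the right and down, at radius r is drawn at 1 + k1 r^2 times it, then the intrinsics apply), "position" and "rotation" of the camera in the world. Camera axes: x right, y up, looking along -z (the intrinsics and any distortion apply to the point x, -y, -z); pixel columns grow to the right and rows downward; lengths in m; the calibration is good to about 2 mm. A picture is of the moment at which its call begins.
- sign_off(): hands the job in; it is judged then, once.
The state is a dict: "clock": time; "joints": joint angles; "dq": joint speeds; "joint_efforts": joint torques, N m; "position": TCP position; "ee_rot": TCP orientation; "force": force on the tool from outside, world axes, zero at the start; "ft_torque": the same for the moment, N m; "width": opening from 0.0 (shut) to 1.0 (fully open); "gripper_force": force on a finger pad.
Only numpy, scipy, OpenCV 4.12 (cv2) and the standard library are available. Lean on these libraries where they do the work, as an engineer would, in place of code of your own. Each camera call takes 0.05 s, during which the arm holds its last target. There are 200 camera calls.

TASK

Lift the flat splash strip by its handle straight up off the two pegs of its stand and bring it to the drain tray. Slide its free rear edge in under the hinged flap at the back of the tray, as far as the stop or nearly so and without raising the flap, then press the strip flat and all the way down on the sprung seat. Finish while still gripping the handle and holding the strip pressed down, and leave the bottles and the timer where they stand.

Things in the scene. Friction and masses are not known exactly. Their poses are not given: they have to be found in the camera images.
- tray: shallow steel drain tray, 240 x 200 mm, fixed. Origin: centre of its underside, on the worktop; +x to its rear, y along its width. Its front part (x -108 to +54 mm) is a flat sprung aluminium seat 168 mm wide, top 18 mm above the worktop (13 mm pressed down). Under the flap at x = +58 mm a stop wall, 22 mm high; side rails there have inner faces at y = +-88 mm
- flap_lip (a point): middle of the closed flap's front edge, at tray x = +18 mm, 36 mm up; axes as the tray's. The steel flap, 4 mm thick, is hinged at tray x = +112 mm and lies level on the side rails, underside 28 mm above the worktop (34 mm at the edge of its upturned lip); the slot over the unpressed seat is 10 mm high
- flap (a joint): hinge angle of the flap (rad): 0 lying closed, grows as it is lifted; it is light and not sprung, and any push from below raises it
- seat (a joint): travel of the sprung seat (m): 0 up, 0.005 pressed right down; takes about 4 N to start and 11 N to bottom, less the strip's weight, and springs back when let go
- stand: fixed grey peg stand, base 90 x 160 mm. Origin: centre of its underside. Two upright walls at y = +-60 mm, 50 mm high, each with an upright 8 mm peg in its top that ends 73 mm above the worktop
- strip: flat steel plate 100 (x) x 150 (y) x 4 mm, 0.13 to 0.25 kg, with a handle and two slots (15 x 14 mm at x = -10, y = +-60 mm). Origin: centre of its underside; +x to the free rear edge (x = +50 mm), the handle is nearer the front edge. It starts level on the stand's pegs, underside 50 mm above the worktop, +x pointing away from the robot
- strip_handle (a point): centre of the strip's handle grip, 27 mm above the plate's underside, at strip x = -25 mm; axes as the strip's. The handle is an upright grey fin 12 mm thick (x), 60 mm long (y), from 4 to 42 mm above the plate's underside; grip it from above across its thickness
- strip_edge (a point): middle of the strip's rear edge, on its underside; axes as the strip's
- amber_c: small brown bottle, 51 mm across, 90 mm tall, loose; origin under its centre; leave it alone
- media_bottle_b: small clear bottle, 56 mm across, 105 mm tall, loose; origin under its centre; leave it alone
- lab_timer: bench timer, 62 x 66 x 20 mm, loose; origin under its centre; leave it alone
Not all that is in view belongs to the job. What is shaped like the strip but purple is not meant.

How it is judged:
On the way, in this order (a step that is already met when the one before it is completed fails the run):
1. the strip is gripped and lifted clear above the pegs (z of strip in the frame of stand above 0.076 m and contact force between the fingers and strip above 1 N), for 0.1 s.
2. the strip's rear edge is at least 20 mm in under the flap, which lies closed (x of strip_edge in the frame of tray above 0.038 m and z of strip_edge in the frame of tray below 0.025 m and y of strip_edge in the frame of tray between -0.014 and 0.014 m and value of joint flap below 0.06 rad), for 0.1 s.
At the end, for the whole second after the job is handed in: Rear edge at least 20 mm behind the flap's lip and under it, within 14 mm of the tray's centre line, square within 0.12 rad, level within 0.05 rad; seat held at least 3.5 mm down by the strip, flap closed (below 0.06 rad), fingers still gripping the handle, at rest (x of strip_edge in the frame of tray above 0.038 m and z of strip_edge in the frame of tray below 0.017 m and y of strip_edge in the frame of tray between -0.014 and 0.014 m and angle between the x axis of strip and the x axis of tray, either way round below 0.12 rad and angle between strip's own z axis and vertical below 0.05 rad and value of joint seat above 0.0035 m and value of joint flap below 0.06 rad and contact force between the fingers and strip above 1 N and distance between the grasp point and strip_handle below 0.05 m and linear speed of strip below 0.02 m/s); the arm keeps its last pose, push and grip.
It fails at once if the flap is lifted (more than 0.06 rad, about 5 mm at its lip) (value of joint flap above 0.06 rad).
It fails at once if the brown bottle is moved more than 30 mm (distance of amber_c from where it was at the start of the episode above 0.03 m).
It fails at once if the clear bottle is moved more than 30 mm (distance of media_bottle_b from where it was at the start of the episode above 0.03 m).
It fails at once if the timer is moved more than 30 mm (distance of lab_timer from where it was at the start of the episode above 0.03 m).
It also fails if it takes over 42 s, if anything falls off the work surface, if the arm or the gripper's body presses on something with over 40 N, if the wrist force passes 120 N, or if a joint passes its speed limit or range.

## Working session

There is one attempt and no reset: what is moved stays moved. The work goes in short steps, Python scripts to look and compute and a shell command to move; the robot and the scene stay as the last step left them, time stands still between calls to the robot, and variables do not carry over. Pictures are saved under pics/ and viewed, at most 10 in all, crops included, and the job is handed in when it is done.

```bash
mkdir -p pics; cat > h.py <<'E'
import numpy as np, cv2
from cell import readout, vision, sign_off, arm
from scipy.spatial.transform import Rotation as R
def rot(im):
    r=np.array(im["rotation"],float)
    return r if r.shape==(3,3) else R.from_rotvec(r).as_matrix() if r.size==3 else R.from_quat(r).as_matrix()
def slopes(im,uv):
    K=np.array(im["camera_matrix"]);uv=np.atleast_2d(np.array(uv,float))
    return cv2.undistortPoints(uv[:,None,:],K,np.array([im["k1"],0,0,0.]))[:,0]
def plane(im,uv,z):
    s=slopes(im,uv);d=np.c_[s[:,0],-s[:,1],-np.ones(len(s))]@rot(im).T
    p=np.array(im["position"]);return p+d*((z-p[2])/d[:,2])[:,None]
def cloud(im):
    v,u=np.mgrid[:384,:512];s=slopes(im,np.c_[u.ravel(),v.ravel()]);Z=im["z_map"].ravel()
    P=(np.c_[s[:,0],-s[:,1],-np.ones(len(s))]*Z[:,None])@rot(im).T+np.array(im["position"])
    P[Z==0]=np.nan
    return P.reshape(384,512,3)
E
python3 - <<'E'
from h import *
for n in("scene","top"):
    im=vision.get_image(n);cv2.imwrite(f"pics/{n}0.png",im["pixels"]);np.save(n+"0.npy",im,allow_pickle=True)
    print(n,im["position"],im["rotation"],im["k1"],im["camera_matrix"])
s=readout.observe();print(s,arm.tcp_to_grasp)
E
```

```text
scene [-0.02948027  0.63751806  1.20339786] [ 0.3186462  -0.80406495 -2.2475615 ] 0.00712936031790929 [[374.89480857   0.         256.82396956]
 [  0.         374.89480857 193.95237541]
 [  0.           0.           1.        ]]
top [ 0.37324323 -0.03684793  1.46256786] [ 0.1393345  -0.11183282 -1.58431857] -0.030143223421578873 [[437.69165125   0.         256.12779497]
 [  0.         437.69165125 190.20468839]
 [  0.           0.           1.        ]]
{'clock': 0.1, 'joints': array([ 1.18139999,  0.43512741,  0.02497851,  1.57400099, -0.01161364,
        1.13398429, -0.0750739 ]), 'dq': array([-0.00026231, -0.00095528,  0.00098133, -0.00334869, -0.00023255,
        0.0002056 ,  0.00038831]), 'joint_efforts': array([ 2.12538478e-03, -6.69130111e+01,  9.87467095e-01, -3.15146756e+01,
       -6.06369786e-02,  3.74730339e-02,  1.08068311e-04]), 'position': array([ 0.17662441, -0.59905395,  0.22604156]), 'ee_rot': array([-3.10803376e+00, -4.48681727e-01,  4.85923651e-04]), 'force': array([0.16543592, 0.02864504, 0.31874823]), 'ft_torque': array([ 0.00438366, -0.01086289,  0.00370819]), 'gripper_force': 0.0, 'width': 1.0000179715728328} -0.0188
```

View pics/scene0.png

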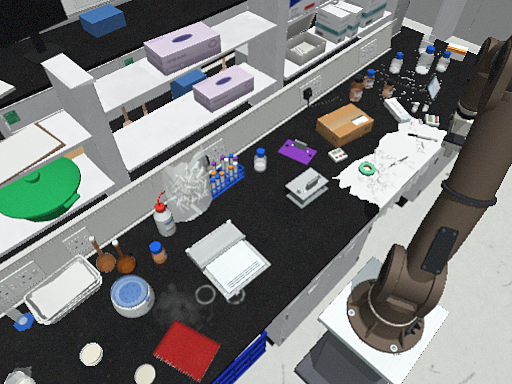

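View pics/top0.png

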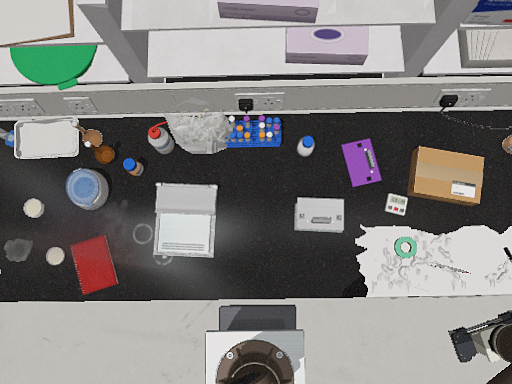

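The top view shows the strip on its stand at (320,214), steel with a grey handle. A purple look-alike lies at (361,162) and is not meant. The tray is at (185,220) with its flap at the rear, around (187,198). The brown bottle is at (133,166), the clear bottle at (306,145) and the timer at (396,204). The grey steel strip at (320,214) fits the description because it is level on a stand; I'll confirm that in a crop.

```bash
python3 - <<'E'
from h import *
im=np.load("top0.npy",allow_pickle=True).item();P=cloud(im);px=im["pixels"]
a=cv2.resize(px[170:270,140:230],None,fx=5,fy=5,interpolation=cv2.INTER_CUBIC);b=cv2.resize(px[185:245,285:355],None,fx=5,fy=5,interpolation=cv2.INTER_CUBIC)
c=np.zeros((500,800,3),np.uint8);c[:,:450]=a;c[:300,450:]=b;cv2.imwrite("pics/crop.png",c)
hsv=cv2.cvtColor(px,cv2.COLOR_BGR2HSV)
def rect(box,lo,hi,name,vmin=60):
    m=np.zeros((384,512),bool);r0,r1,c0,c1=box;m[r0:r1,c0:c1]=1
    m&=(P[...,2]>lo)&(P[...,2]<hi)&(hsv[...,2]>vmin)
    n,l,st,_=cv2.connectedComponentsWithStats(m.astype(np.uint8));k=1+np.argmax(st[1:,4]);m=l==k
    z=np.median(P[m][:,2]);uv=np.argwhere(m)[:,::-1]
    q=plane(im,uv,z)[:,:2];(cx,cy),(w,h),an=cv2.minAreaRect((q*1000).astype(np.float32))
    print(name,m.sum(),"z",z.round(4),"c",round(cx,1),round(cy,1),"wh",round(w,1),round(h,1),"ang",round(an,2), st[k][:4])
rect((185,245,285,355),.040,.064,"strip plate")
rect((185,245,285,355),.070,.110,"handle",0)
rect((170,270,140,230),.026,.045,"flap")
rect((170,270,140,230),.012,.023,"seat")
rect((170,270,140,230),.006,.045,"tray all")
rect((185,245,285,355),.006,.064,"stand+strip all")
E
```

```text
strip plate 1333 z 0.0541 c 519.5 -219.0 wh 148.5 100.3 ang 86.85 [297 198  47  33]
handle 84 z 0.0908 c 492.7 -217.9 wh 59.6 12.6 ang 88.96 [312 219  20   5]
flap 1742 z 0.0329 c 578.9 220.5 wh 204.7 100.5 ang 86.8 [155 183  63  33]
seat 1844 z 0.0179 c 467.4 230.9 wh 187.5 126.7 ang 86.53 [154 213  59  41]
tray all 4199 z 0.0212 c 509.7 224.7 wh 206.7 252.2 ang 87.8 [153 182  65  77]
stand+strip all 1446 z 0.0538 c 517.6 -215.5 wh 156.9 109.8 ang 85.95 [294 197  50  36]
```

View pics/crop.png

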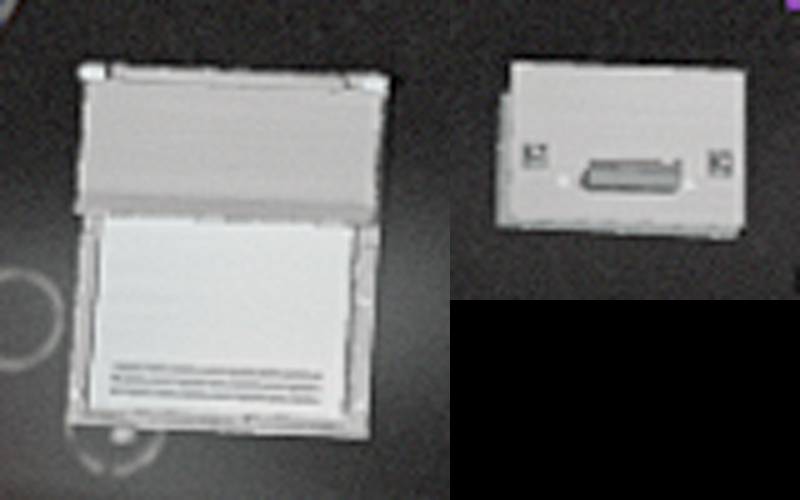

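The crop confirms it: the grey plate with two slots over pegs and a fin handle is at (320,214). Next I'll plan the turn and the approach.

```bash
cat >> h.py <<'E'
def plan(tcp,yaw):
    """shift/turn from measured pose to TCP target with tool y along +-(cos yaw, sin yaw); shift in the axes after the turn"""
    s=readout.observe();M=R.from_rotvec(s["ee_rot"]).as_matrix();d=np.array([np.cos(yaw),np.sin(yaw),0])
    for sg in(1,-1):
        t=M.T@(sg*d);a=np.degrees(np.arctan2(-t[0],t[1]))
        M2=M@R.from_euler("z",a,degrees=True).as_matrix()
        print("turn units",(a/4).round(2),"shift units (turned axes)",((M2.T@(np.array(tcp)-s["position"]))/.04).round(2))
    print("clock",s["clock"].__round__(2),"pos",s["position"].round(4),"F",s["force"].round(1),"w",round(s["width"],3),"g",round(s["gripper_force"],1),"q7",s["joints"][6].round(2),"tilt",M[:,2].round(3))
E
python3 - <<'E'
from h import *
plan((.494,-.2178,.16),np.radians(-3.15))
E
```

```text
turn units -17.61 shift units (turned axes) [9.95 7.4  1.66]
turn units 27.39 shift units (turned axes) [-9.95 -7.4   1.66]
clock 0.1 pos [ 0.1766 -0.5991  0.226 ] F [0.2 0.  0.3] w 1.0 g 0.0 q7 -0.08 tilt [-0.     0.001 -1.   ]
```

```bash
python3 -m creep '[[0,0,0,-1,1],[0,0,0,-1,1],[0,0,0,-1,1],[0,0,0,-1,1],[0,0,0,-1,1],[0,0,0,-1,1],[0,0,0,-1,1],[0,0,0,-1,1],[0,0,0,-1,1],[0,0,0,-1,1],[0,0,0,-1,1],[0,0,0,-1,1]]' 30
python3 -m creep '[[0,0,0,-1,1],[0,0,0,-1,1],[0,0,0,-1,1],[0,0,0,-1,1],[0,0,0,-1,1],[0,0,0,-0.6,1],[0.5,0.4,0,0,1],[0.9,0.7,0,0,1],[0.9,0.7,0,0,1],[0.9,0.7,0,0,1],[0.9,0.7,0,0,1],[0.9,0.7,0,0,1]]'
python3 -m creep '[[0.9,0.7,0,0,1],[0.9,0.7,0,0,1],[0.9,0.7,0,0,1],[0.9,0.7,0,0,1],[0.8,0.5,0,0,1],[0.5,0.2,0.2,0,1],[0,0,0,0,1],[0,0,0,0,1]]'
python3 -c "
from h import *
plan((.494,-.2178,.06),np.radians(-3.15))"
```

```text
clock: 1.6
position: [0.1766, -0.5992, 0.2262]
ee_rot: [-2.655, -1.677, -0.0]
force: [0.9, 0.1, 0.3]
width: 1.002
gripper_force: 0.0
clock: 3.1
position: [0.3442, -0.4071, 0.2265]
ee_rot: [-2.282, -2.159, 0.0]
force: [0.2, 0.1, 0.6]
width: 1.001
gripper_force: 0.0
clock: 4.1
position: [0.4937, -0.2215, 0.2186]
ee_rot: [-2.283, -2.158, 0.001]
force: [0.0, -0.6, -0.7]
width: 1.0
gripper_force: 0.0
turn units -0.02 shift units (turned axes) [0.1  0.01 3.97]
turn units 44.98 shift units (turned axes) [-0.1  -0.01  3.97]
clock 4.1 pos [ 0.4937 -0.2215  0.2186] F [ 0.  -0.6 -0.7] w 1.0 g 0.0 q7 0.11 tilt [-0.001 -0.    -1.   ]
```

```bash
python3 -m creep '[[0.1,0,0.5,0,1],[0,0,0.8,0,1],[0,0,0.8,0,1],[0,0,0.8,0,1],[0,0,0.6,0,1],[0,0,0.4,0,1],[0,0,0.05,0,1],[0,0,0,0,1],[0,0,0,0,0.5],[0,0,0,0,0],[0,0,0,0,0],[0,0,0,0,0]]' 45
python3 -m creep '[[0,0,0,0,0],[0,0,0,0,0],[0,0,0,0,0],[0,0,0,0,0]]'
```

```text
clock: 5.6
position: [0.4945, -0.2165, 0.0609]
ee_rot: [2.282, 2.159, 0.0]
force: [0.7, 0.8, 0.1]
width: 0.611
gripper_force: 0.0
clock: 6.1
position: [0.4945, -0.2165, 0.0607]
ee_rot: [-2.282, -2.159, 0.0]
force: [-0.8, -0.7, -0.4]
width: 0.183
gripper_force: 0.0
```

```bash
python3 -m creep '[[0,0,0,0,0],[0,0,0,0,0],[0,0,0,0,0],[0,0,0,0,0]]'
python3 -c "
from h import *
plan((.494,-.2178,.06),np.radians(-3.15))"
```

```text
clock: 6.6
position: [0.4947, -0.2165, 0.0608]
ee_rot: [2.282, 2.159, 0.0]
force: [2.3, 0.0, -1.3]
width: 0.128
gripper_force: 45.0
turn units -0.01 shift units (turned axes) [-0.03 -0.01  0.02]
turn units 44.99 shift units (turned axes) [0.03 0.01 0.02]
clock 6.6 pos [ 0.4947 -0.2165  0.0608] F [ 2.3  0.  -1.3] w 0.128 g 45.0 q7 -0.01 tilt [ 0. -0. -1.]
```

```bash
python3 -m creep '[[0,0,-0.2,0,0],[0,0,-0.3,0,0],[0,0,-0.4,0,0],[0,0,-0.5,0,0],[0,0,-0.5,0,0],[0,0,-0.4,0,0],[0,0,-0.2,0,0],[0,0,0,0,0],[0,0,0,0,0],[0,0,0,0,0]]'
cat > meas.py <<'E'
from h import *
import sys
im=vision.get_image("top");P=cloud(im);cv2.imwrite("pics/m%s.png"%sys.argv[1],im["pixels"])
s=readout.observe();p=s["position"];u0,u1,v0,v1=0,512,0,384
q=P-p;m=(abs(q[...,0])<.12)&(abs(q[...,1])<.12)&(abs(q[...,2]+.004)<.007)
n,l,st,_=cv2.connectedComponentsWithStats(m.astype(np.uint8));k=1+np.argmax(st[1:,4]);m=l==k
A=P[m];c=A.mean(0);_,_,V=np.linalg.svd(A-c,full_matrices=False);nn=V[2]*np.sign(V[2,2])
z=np.median(A[:,2]);g=plane(im,np.argwhere(m)[:,::-1],z)[:,:2]
print(m.sum(),"z",z,"normal",nn.round(3),cv2.minAreaRect((g*1000).astype(np.float32)),"tcp",p.round(4))
E
python3 meas.py 1
```

```text
clock: 7.85
position: [0.4941, -0.2163, 0.16]
ee_rot: [-2.281, -2.158, 0.001]
force: [1.3, 0.8, -3.2]
width: 0.129
gripper_force: 45.0
480 z 0.15344857277997603 normal [ 0.001 -0.006  1.   ] ((519.9576416015625, -170.75599670410156), (51.852073669433594, 100.26728057861328), 86.37883758544922) tcp [ 0.4941 -0.2164  0.1601]
```

View pics/m1.png

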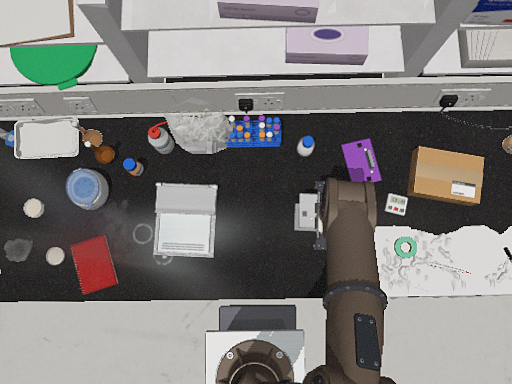

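```bash
python3 -m creep '[[0.3,-0.1,0,0,0],[0.6,-0.1,0,0,0],[0.8,-0.2,0,0,0],[0.8,-0.2,0,0,0],[0.8,-0.2,0,0,0],[0.8,-0.2,0,0,0],[0.8,-0.2,0,0,0],[0.8,-0.2,0,0,0],[0.8,-0.2,0,0,0],[0.8,-0.2,0,0,0],[0.8,-0.1,0,0,0],[0.8,0,0,0,0]]'
python3 -m creep '[[0.8,0,0,0,0],[0.7,0,0.2,0,0],[0.4,0,0.5,0,0],[0.2,0,0.5,0,0],[0,0,0.4,0,0],[0,0,0.2,0,0],[0,0,0,0,0],[0,0,0,0,0]]'
python3 - <<'E'
from h import *
plan((.4414,.2273,.08),np.radians(-3.2))
E
python3 meas.py 2
python3 - <<'E'
import cv2
from h import *
a=cv2.imread("pics/m2.png")[165:270,130:240];im=vision.get_image("scene");b=im["pixels"][200:310,170:290]
c=np.zeros((525,800,3),np.uint8);a=cv2.resize(a,None,fx=4,fy=4,interpolation=3);b=cv2.resize(b,None,fx=3,fy=3,interpolation=3)
c[:a.shape[0],:a.shape[1]]=a;c[:b.shape[0],440:800]=b;cv2.imwrite("pics/c2.png",c)
E
```

```text
clock: 9.4
position: [0.4371, 0.1447, 0.1608]
ee_rot: [2.281, 2.16, -0.0]
force: [0.8, 0.8, -2.5]
width: 0.128
gripper_force: 45.0
clock: 10.4
position: [0.4433, 0.2269, 0.0893]
ee_rot: [2.282, 2.158, 0.001]
force: [0.1, -0.7, -2.0]
width: 0.13
gripper_force: 45.0
turn units -0.0 shift units (turned axes) [ 0.01 -0.05  0.23]
turn units 45.0 shift units (turned axes) [-0.01  0.05  0.23]
clock 10.4 pos [0.4433 0.2269 0.0893] F [ 0.1 -0.7 -2. ] w 0.13 g 45.0 q7 -0.97 tilt [ 0.001  0.    -1.   ]
458 z 0.08298758176281296 normal [0.001 0.004 1.   ] ((464.53363037109375, 178.0084228515625), (60.62431716918945, 97.89674377441406), 87.6253662109375) tcp [0.4434 0.227  0.0893]
```

View pics/c2.png

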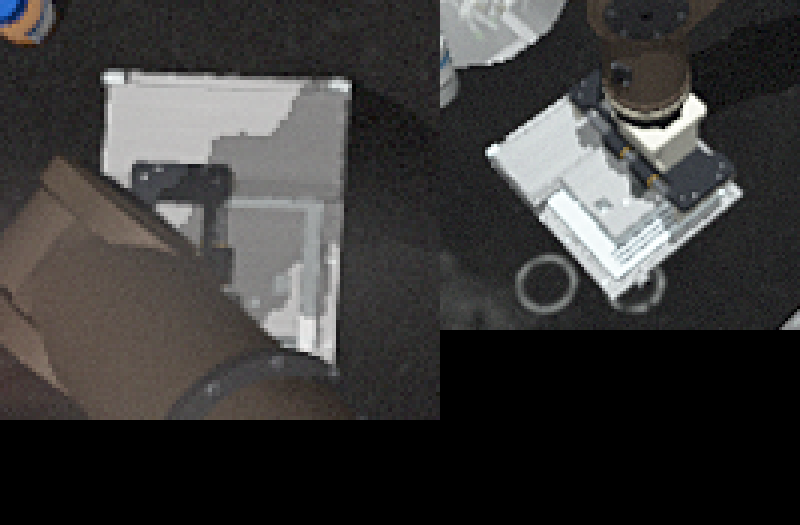

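```bash
python3 -m creep '[[0.04,0,0.3,0,0],[0,0,0.4,0,0],[0,0,0.4,0,0],[0,0,0.25,0,0],[0,0,0.08,0,0],[0,0,0,0,0],[0,0,0,0,0],[0,0,0,0,0],[0,0,0,0,0]]'
python3 -c "
from h import *
plan((.4414,.2273,.0318),np.radians(-3.2))"
```

```text
clock: 11.62
position: [0.4432, 0.2286, 0.0318]
ee_rot: [2.282, 2.159, 0.001]
force: [0.4, -0.5, -2.2]
width: 0.127
gripper_force: 45.0
turn units 0.01 shift units (turned axes) [-0.04 -0.04 -0.  ]
turn units -44.99 shift units (turned axes) [ 0.04  0.04 -0.  ]
clock 11.62 pos [0.4432 0.2286 0.0318] F [ 0.4 -0.5 -2.2] w 0.127 g 45.0 q7 -1.04 tilt [ 0.  0. -1.]
```

```bash
python3 -m creep '[[0,0.1,0,0,0],[0,0.15,0,0,0],[0,0.15,0,0,0],[0,0.15,0,0,0],[0,0,0,0,0],[0,0,0,0,0]]'
python3 -m creep '[[0,0.15,0,0,0],[0,0.15,0,0,0],[0,0.1,0,0,0],[0,0.05,0,0,0],[0,0,0,0,0],[0,0,0,0,0]]'
python3 meas.py 3
python3 - <<'E'
from h import *
im=vision.get_image("top");P=cloud(im);im0=np.load("top0.npy",allow_pickle=True).item();P0=cloud(im0)
m=(P0[...,0]>.54)&(P0[...,0]<.6)&(P0[...,1]<.24)&(P0[...,1]>.13)&(abs(P0[...,2]-.033)<.006)&(abs(P[...,2]-P0[...,2])<.02)
print("flap z change mm",m.sum(),np.median(P[m][:,2]-P0[m][:,2])*1000)
im=vision.get_image("scene");cv2.imwrite("pics/c3.png",cv2.resize(im["pixels"][200:310,170:290],None,fx=5,fy=5,interpolation=3))
E
```

```text
clock: 12.38
position: [0.4648, 0.2274, 0.0314]
ee_rot: [-2.282, -2.159, 0.0]
force: [-0.2, -0.6, -1.3]
width: 0.127
gripper_force: 45.0
clock: 13.12
position: [0.4827, 0.2264, 0.0315]
ee_rot: [-2.282, -2.159, 0.0]
force: [0.8, 0.8, -2.9]
width: 0.129
gripper_force: 45.0
636 z 0.0301470129873167 normal [-0.055  0.005  0.998] ((542.3585205078125, 208.73944091796875), (177.48049926757812, 119.47271728515625), 88.93115997314453) tcp [0.4827 0.2264 0.0315]
flap z change mm 409 0.02605481367590201
```

View pics/c3.png

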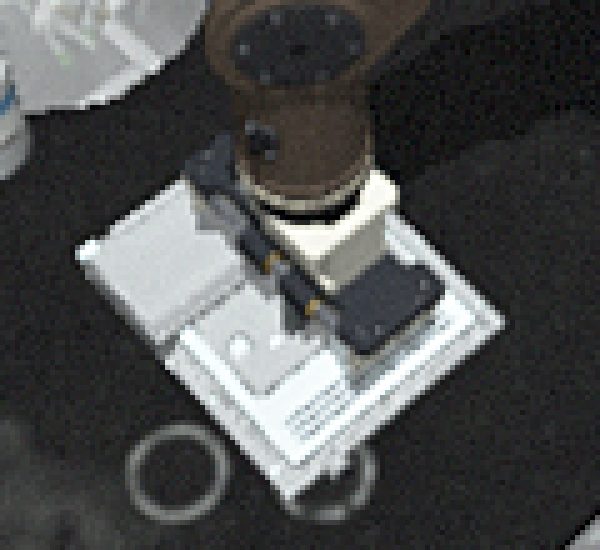

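The picture shows the strip's rear part under the closed flap (lip around (200,310)), clear of the seat sides. The flap height hasn't changed. I'll feel for the stop next.

```bash
python3 -m creep '[[0,0.05,0,0,0],[0,0.05,0,0,0],[0,0.05,0,0,0],[0,0,0,0,0],[0,0,0,0,0],[0,0,0,0,0]]'
python3 -m creep '[[0,0.05,0,0,0],[0,0,0,0,0],[0,0,0,0,0]]'
```

```text
clock: 14.02
position: [0.4889, 0.2261, 0.0315]
ee_rot: [-2.282, -2.159, 0.0]
force: [0.6, -0.8, -3.1]
width: 0.128
gripper_force: 45.0
clock: 14.4
position: [0.4909, 0.226, 0.0315]
ee_rot: [2.282, 2.159, -0.0]
force: [-0.9, 0.3, -1.5]
width: 0.127
gripper_force: 45.0
```

```bash
python3 -m creep '[[0,0,0.05,0,0],[0,0,0.05,0,0],[0,0,0,0,0],[0,0,0,0,0]]'
python3 -m creep '[[0,0,0.05,0,0],[0,0,0.05,0,0],[0,0,0,0,0],[0,0,0,0,0]]'
```

```text
clock: 14.9
position: [0.491, 0.226, 0.0277]
ee_rot: [2.282, 2.159, 0.0]
force: [-1.8, -1.6, 2.5]
width: 0.132
gripper_force: 45.0
clock: 15.4
position: [0.491, 0.226, 0.0238]
ee_rot: [2.282, 2.159, 0.0]
force: [-2.1, -2.6, 8.7]
width: 0.124
gripper_force: 45.0
```

```bash
python3 -m creep '[[0,0,0.04,0,0],[0,0,0,0,0],[0,0,0,0,0],[0,0,0,0,0]]'
python3 -c "
from h import *
plan((.491,.226,.0238),np.radians(-3.2))
im=vision.get_image('top');P=cloud(im);P0=cloud(np.load('top0.npy',allow_pickle=True).item())
m=(P0[...,0]>.54)&(P0[...,0]<.6)&(P0[...,1]<.24)&(P0[...,1]>.13)&(abs(P0[...,2]-.033)<.006)&(abs(P[...,2]-P0[...,2])<.02)
print('flap dz mm',m.sum(),np.median(P[m][:,2]-P0[m][:,2])*1000)
im=vision.get_image('scene');Q=cloud(im);cv2.imwrite('pics/c4.png',cv2.resize(im['pixels'][200:310,170:290],None,fx=5,fy=5,interpolation=3))
m=(Q[...,0]>.475)&(Q[...,0]<.52)&(Q[...,1]>.265)&(Q[...,1]<.295)
print('strip top z',m.sum(),np.median(Q[m][:,2]),np.percentile(Q[m][:,2],[10,90]))
m=(Q[...,0]>.41)&(Q[...,0]<.43)&(Q[...,1]>.26)&(Q[...,1]<.30)
print('seat z',m.sum(),np.median(Q[m][:,2]))
Q=cloud(np.load('scene0.npy',allow_pickle=True).item());print('seat z before',np.median(Q[m][:,2]))"
```

```text
clock: 15.9
position: [0.491, 0.226, 0.0236]
ee_rot: [2.281, 2.158, 0.001]
force: [-6.9, -4.8, 27.4]
width: 0.128
gripper_force: 45.0
turn units 0.01 shift units (turned axes) [-0.   -0.   -0.01]
turn units -44.99 shift units (turned axes) [ 0.    0.   -0.01]
clock 15.9 pos [0.491  0.226  0.0236] F [-6.9 -4.8 27.4] w 0.128 g 45.0 q7 -0.99 tilt [ 0.001 -0.001 -1.   ]
flap dz mm 381 -0.055677262844611164
strip top z 241 0.2371449750874649 [0.01438371 0.42403342]
seat z 71 0.013331879187766349
seat z before 0.017861242430215807
```

View pics/c4.png

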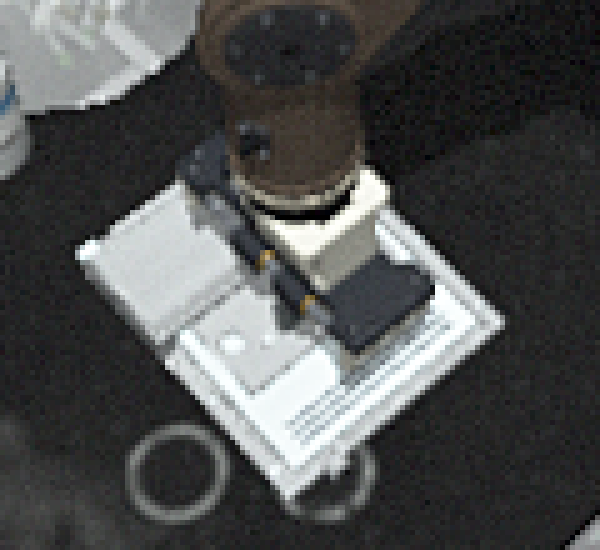

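The seat reads about 4.5–5 mm down (bottomed at 27 N) and the flap is closed. The strip's front edge runs from (250,393) to (340,345) in the crop. I'll check the insertion depth from that edge, then hand in if it holds.

```bash
python3 - <<'E'
from h import *
im=np.load("scene0.npy",allow_pickle=True).item()
p=plane(im,[[220,278.6],[238,269]],.017)[:,:2]*1000
y=np.radians(-3.2);d=np.array([np.cos(y),np.sin(y)]);e=np.array([-d[1],d[0]])
t=p-[510.3,224.5];x=t@d;print("front edge tray x",x,"y",t@e,"rear edge",x+100)
if 42<(x+100).mean()<63: print(sign_off())
E
```

```text
front edge tray x [-46.56770128 -60.11145073] y [72.36900527  2.56000374] rear edge [53.43229872 39.88854927]
the job is handed in; nothing more can be done
None
```

The job is handed in: the strip is under the closed flap and the seat is pressed down about 4.5–5 mm, with the handle still gripped. My last depth check was rough: two eyeballed front-edge points put the rear edge at tray x 53 mm and 40 mm (limit 38 mm), while the arm position gave about 55 mm, and no verdict came back.

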